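Check a primed frame corner with the square

ROBOT

A 7-joint arm with a two-finger parallel gripper is mounted at the origin on the work surface. World frame = base frame: x ahead of the robot, y to its left, z up, the work surface at z = 0. Lengths are in m, angles in degrees, forces in N, time in s.
With the tool pointing down it reaches from about 0.4 to 0.875 m from the base axis. Payload 6.5 kg.
Tool frame: the origin (TCP) lies on the centre line of the jaws, within the pads' length; the fingertips stand 19 mm ahead of it and the grasp point (between the pads) is the TCP (manip.tcp_to_tips is the distance from the TCP to the fingertips, in m); x points along the fingers, z is the direction in which the jaws open and shut, and the axes are right-handed (so a half turn about x gives the same grasp; the last joint's range is limited). The gripper opens to 88 mm and grips with 3 to 60 N. Pads are 18 mm wide; open, the fingers measure 123 mm over their backs; the gripper's body (75 mm by 187 mm) begins 45 mm behind the grasp point.
Start: joints at [-70.313, 30.733, -0.252, 88.115, 0.149, 61.152, -4.079], TCP at [0.259, 0.596, 0.224] pointing down, gripper open.
Joint ranges: [-154.64, 154.64], [-21.42, 123.67], [-72.66, 72.17], [13.99, 137.28], [-74.86, 254.86], [10.95, 109.41], [-158.01, 158.01]. Speed limits (degrees/s): [136.94, 136.94, 180, 180, 180, 180, 180].

INTERFACE

Orientations are given as [roll, pitch, yaw] about the fixed x, y, z axes, in that order (R = Rz(yaw) Ry(pitch) Rx(roll)).
In Python, from plant import manip gives the robot as it stands.
- The arm moves only by the tool jog_arm, never from a script. Its argument "plan" is a list that holds one entry, the list of rows, each a list of 7 numbers: the shift along the world's x, y, z in cm, then the turn, a rotation vector about the world's x, y, z in rad, then the gripper command: -1 is fully open, 1 is shut, values between are in proportion. A call has 1 to 10 rows; each row shifts and turns the commanded pose from where the row before left it; what a row does not reach is not made up. A row lasts 1/10 s, in which the tool goes at most 50 mm and 8.59 degrees, less where a joint would pass 70% of its speed; a pose out of reach is approached as far as the arm can. A call is refused whole if a number of a shift passes 5 or a number of a turn 0.15, either way. A call with a gripper value outside its range is refused whole. The fingers move at their own pace and stop on an object; "force" is the grip in N (left out, the last holds). Time passes only in rows, so rows that do not move let the fingers close. It gives the time, the measured TCP pose, the force and the opening at its end, in the units of the state.
- manip.get_obs(): the state, without advancing time (a new reading comes with each control period).
- manip.get_image(name): name is "side" or "top"; returns a dict with "pixels" (480x640x3 uint8, red, green, blue), "depth" (480x640 float32, m along the optical axis (not along the pixel's ray), 0 where there is no reading), "fx", "fy", "cx", "cy" (pixels), "position" and "orientation" of the camera in the world. Camera axes: x right, y down, z forward; pixel columns grow to the right and rows downward; lengths in m; the calibration is good to about 2 mm. A picture is of the moment at which its call begins.
- manip.close_job(): hands the job in, once; it reports no verdict.
The state is a dict: "time_s": time; "qpos": joint angles; "qd": joint speeds; "joint_torque": joint torques, N m; "tool_pos": TCP position; "tcp_rot": TCP orientation; "wrist_force": force on the tool from outside, world axes, zero at the start; "wrist_torque": the same for the moment, N m; "width": opening from 0.0 (shut) to 1.0 (fully open).
Only numpy, scipy, OpenCV 4.12 (cv2) and the standard library are available. Lean on these libraries where they do the work, as an engineer would, in place of code of your own. Each camera call takes 0.05 s, during which the arm holds its last target. There are 200 camera calls.

TASK

Take the aluminium square with the orange handle out of the lipped rack, sliding it up the board until it is clear of the lip, then lay it flat inside the grey frame on the sloped stand and press it gently into the corner marked with orange tape, both legs flush against the two rails at once, for about a second. Then lay the square flat in the yellow tray, handle up, setting it down rather than dropping it, and let go. Do not disturb the other things on the table.

Things in the scene. Friction and masses are not known exactly. Their poses are not given: they have to be found in the camera images.
- square: loose aluminium L-square, 200 g: legs 120 long outside, 22 wide, 10 thick (mm). Origin on the underside below the upright orange handle (20 x 20, top at z = 48); z up. Outer faces: x = -42 (y from -78 to 42) and y = 42 (x from -42 to 78). A 46 mm web in the crook carries the handle. Starts on the rack board, axes parallel to the board's, the leg of face x = -42 under the lip
- square_grip (a point): on the handle's axis, 38 mm above the square's underside: the height to pinch it (10 mm below the handle's top)
- square_corner (a point): outer corner of the square's L, on its underside, at (-42, +42, 0) mm in the square's frame
- rack: fixed dark steel foot of the rack, 150 x 180 mm, origin centre of its underside, x pointing away from the robot's side; may stand left or right of the stand
- rack_board: fixed blue rack board, sloping up 28 degrees away from the robot. x up the slope, y left, z out of the face; origin on the face, middle of the lower ledge. Face: x 0 to 135 mm, y -95 to 95 mm. A lip along the ledge overhangs the face from x = 0 to 8 mm, at 13 to 17 mm above it: the square must go over 8 mm up the slope before it can leave the face
- frame: fixed shallow grey display frame on white foam, sloping up 25 degrees away from the robot. Origin on the panel's face in the lower-left inner corner (orange tape); x up the slope, y left, z out of the panel. Inside: x 0 to 190 mm, y 0 to -200 mm; rails 20 mm wide, 18 mm high above the panel
- rail_low: lower rail of the frame, its inner face is the plane x = 0 of frame; same origin and axes as frame
- rail_left: left rail of the frame, its inner face is the plane y = 0 of frame; same origin and axes as frame
- tray: fixed yellow open tray, 210 (x) x 220 (y) mm outside, walls 5 mm thick, 18 mm high; its inner floor is 5 mm above the table. Origin centre of its underside. A wooden sanding stick lies along its far (+x) wall; the rest is free
- sanding_stick: bystander: wooden stick 20 x 150 x 8 mm lying in the tray along the far wall
- sanding_block: bystander: cork block 60 x 35 x 28 mm
- tape_roll: bystander: orange roll, 72 mm wide, 19 mm high
- scraper: bystander: flat scraper 125 mm long, 40 mm wide, 12 mm high, wooden handle
- jar_lid: bystander: blue lid, 60 mm wide, 12 mm high
- end_cap: bystander: grey primed cap, 44 mm wide, 30 mm high
There are look-alikes about, which are no part of the job. Leave any green or purple look-alike of the square alone.

How it is judged (in metres and radians):
On the way, in this order (a step that is already met when the one before it is completed fails the run):
1. the square is off the rack's board (z of square in the frame of rack_board above 0.03 m), for 0.1 s.
2. the square lies flat in the frame, pressed flush against both rails of the taped corner (over 1 N on each) (contact force between square and rail_low above 1 N and contact force between square and rail_left above 1 N and angle between the x axis of square and the x axis of frame, either way round below 0.025 rad and angle between the z axis of square and the z axis of frame, either way round below 0.06 rad and x of square_corner in the frame of frame between -0.004 and 0.003 m and y of square_corner in the frame of frame between -0.003 and 0.004 m and z of square_corner in the frame of frame between -0.004 and 0.005 m), for 0.5 s.
At the end, for the whole second after the job is handed in: the square lies flat (within 0.06 rad), handle up, on the floor of the tray (underside within 4 mm of it), at rest and released (x of square in the frame of tray between -0.102 and 0.102 m and y of square in the frame of tray between -0.108 and 0.108 m and z of square in the frame of tray between 0.002 and 0.009 m and angle between the z axis of square and the z axis of tray, either way round below 0.06 rad and z of square_grip in the frame of tray above 0.035 m and linear speed of square below 0.02 m/s and angular speed of square below 0.1 rad/s); the robot touches nothing.
It fails at once if the square is pressed on a rail with more than 40 N (contact force between square and rail_low above 40 N or contact force between square and rail_left above 40 N).
It fails at once if the square is dropped or slammed into the tray (faster than 0.5 m/s just above its floor) (x of square in the frame of tray between -0.102 and 0.102 m and y of square in the frame of tray between -0.108 and 0.108 m and z of square in the frame of tray below 0.025 m and linear speed of square above 0.5 m/s).
It fails at once if a bystander is moved by more than 30 mm (distance of any of sanding_stick, sanding_block, tape_roll, scraper, jar_lid, end_cap from where it was at the start of the episode above 0.03 m).
It also fails if it takes over 64 s, if anything falls off the work surface, if the arm or the gripper's body presses on something with over 40 N, if the wrist force passes 120 N, or if a joint passes its speed limit or range.

## Working session

There is one attempt and no reset: what is moved stays moved. The work goes in short steps, Python scripts to look and compute and a tool call to move; the robot and the scene stay as the last step left them, time stands still between calls to the robot, and variables do not carry over. Pictures are saved under pics/ and viewed, about 8 in all and at most 12, crops included, and the job is handed in when it is done.

Besides the shell and the picture viewer there is one more tool, called after "Emit:" by a JSON object that holds its "op" and its "data", one argument or row to a line. jog_arm: Moves the arm, as the interface text tells. Its arguments: {"type":"object","properties":{"plan":{"type":"array"},"force":{"type":"number"}},"required":["plan"]}

```bash
mkdir -p pics; cat > h.py <<'E'
import numpy as np, cv2, pickle
from scipy.spatial.transform import Rotation as R
from plant import manip
def grab(n,tag):
    im=manip.get_image(n); pickle.dump(im,open(f'{n}_{tag}.pkl','wb'))
    cv2.imwrite(f'pics/{n}_{tag}.png',im['pixels'][:,:,::-1]); return im
def load(n,tag): return pickle.load(open(f'{n}_{tag}.pkl','rb'))
def rot(im):
    o=np.array(im['orientation'],float)
    if o.shape==(3,3): return o
    return R.from_euler('xyz',o,degrees=True).as_matrix() if o.size==3 else R.from_quat(o).as_matrix()
def cloud(im):
    v,u=np.mgrid[:480,:640]; d=im['depth']
    p=np.stack([(u-im['cx'])/im['fx']*d,(v-im['cy'])/im['fy']*d,d],-1)
    return p@rot(im).T+np.array(im['position'])
E
python3 - <<'E'
from h import *
for n in('top','side'):
    im=grab(n,'0'); print(n,im['position'],im['orientation'],im['fx'],im['cx'],im['cy']); P=cloud(im); print(P[240,320],P[400,100], (im['depth']==0).mean())
print(manip.get_obs())
E
```

```text
top [0.24383965 0.08496454 1.52427296] [-1.72267317e+02 -1.06802419e-01 -8.86724043e+01] 589.1228649745592 310.61758274521844 239.60831401583172
[0.45015445 0.06242836 0.0015725 ] [0.13824511 0.34437915 0.76730125] 0.0038248697916666665
side [ 0.08687784 -0.56647707  0.80991536] [-135.5109002     0.32479701  -27.89039012] 468.5154464180999 317.4636046217267 234.71068070351728
[ 0.45273893  0.12160864 -0.00155676] [-0.08383626 -0.05292333  0.01204219] 0.004137369791666666
{'time_s': 0.1, 'qpos': array([-70.31398251,  30.77319704,  -0.2520796 ,  88.16311098,
         0.14686834,  61.15227663,  -4.0782935 ]), 'qd': array([-0.10937508,  0.03641908,  0.02190302, -0.09283102,  0.06425261,
        0.03418495,  0.02535619]), 'joint_torque': array([ 2.12579405e-03, -5.72075880e+01,  9.93697084e-01, -2.52230018e+01,
       -5.61591913e-02,  1.34307591e-02,  3.00941599e-05]), 'tool_pos': array([0.25876871, 0.59565637, 0.22333971]), 'tcp_rot': array([-176.20770053,   89.91173828, -109.68436446]), 'wrist_force': array([-0.1088872 , -0.55200473,  0.47869224]), 'wrist_torque': array([ 0.0224748 ,  0.00306054, -0.00061991]), 'width': 0.9985379795002942}
```

View pics/top_0.png

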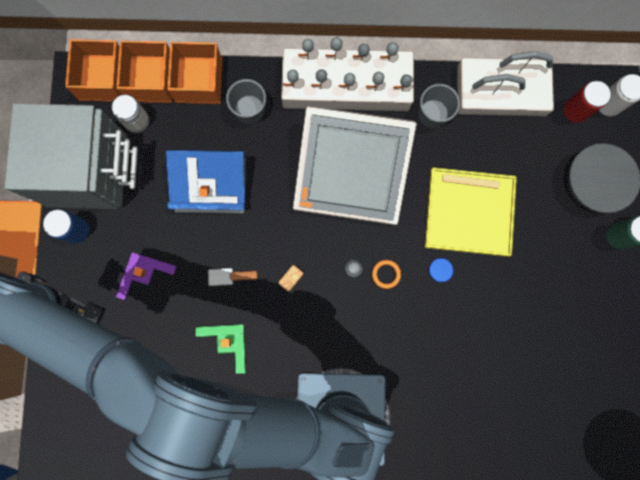

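View pics/side_0.png

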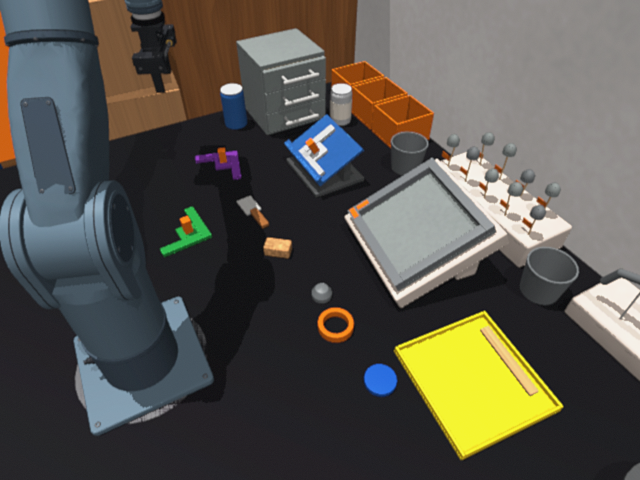

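The candidates are the silver square on the blue rack (top 205,188), the purple one (140,272) and the green one (225,342). Only the silver one is bare aluminium, sits on the rack board and has an orange handle. The tape-marked frame corner is at (305,197) and the tray is at (472,212). Next I'll take measurements and a confirming crop.

```bash
cat > m.py <<'E'
from h import *
def masks(im):
    h=cv2.cvtColor(im['pixels'],cv2.COLOR_RGB2HSV); H,S,V=[h[...,i].astype(int) for i in range(3)]
    return dict(blue=(H>100)&(H<120)&(S>130)&(V>60),yellow=(H>24)&(H<35)&(S>120),orange=(H>4)&(H<16)&(S>170)&(V>100),grey=(S<45)&(V>90)&(V<190),white=(S<40)&(V>190))
def box(m,r):
    o=np.zeros_like(m); x0,y0,x1,y1=r; o[y0:y1,x0:x1]=m[y0:y1,x0:x1]; return o
def plane(p,th=.004):
    k=np.ones(len(p),bool)
    for _ in range(8):
        c=np.median(p[k],0) if _==0 else p[k].mean(0); n=np.linalg.svd(p[k]-c,full_matrices=False)[2][2]; n*=np.sign(n[2]); d=(p-c)@n; k=abs(d)<max(th,2.5*np.median(abs(d))*(.5**_))
    return c,n,p[k]
def cast(im,uv,c,n):
    r=rot(im)@np.array([(uv[0]-im['cx'])/im['fx'],(uv[1]-im['cy'])/im['fy'],1]); o=np.array(im['position']); return o+r*((c-o)@n)/(r@n)
E
python3 - <<'E'
from m import *
np.set_printoptions(precision=4,suppress=True)
B={'top':dict(blue=(160,140,250,218),grey=(300,105,415,220),orange=(192,175,220,205),tape=(295,180,315,212),yellow=(420,160,525,262)),
'side':dict(blue=(280,110,370,195),grey=(372,185,460,275),orange=(298,132,325,160),tape=(340,195,375,222),yellow=(390,305,565,460))}
for n in B:
    im=load(n,'0'); P=cloud(im); M=masks(im)
    for k,r in B[n].items():
        m=box(M['orange' if k=='tape' else k],r)&(im['depth']>0)
        m2=cv2.erode(m.astype(np.uint8),np.ones((3,3)))>0 if k not in('orange','tape') else m
        p=P[m2]; v,u=np.nonzero(m); print(n,k,len(p),'uv',u.mean(),v.mean(),'med',np.median(p,0),'min',np.percentile(p,2,0),'max',np.percentile(p,98,0))
        if k in('blue','grey'):
            c,nn,q=plane(p); t=np.degrees(np.arccos(nn[2])); yaw=np.degrees(np.arctan2(-nn[1],-nn[0])); print('   plane',c,nn,'tilt',t,'yaw',yaw,len(q),'std',((q-c)@nn).std())
a=load('top','0')['pixels'][125:235,150:420,::-1]; b=load('side','0')['pixels'][105:305,270:510,::-1]
a=cv2.resize(a,None,fx=2.9,fy=2.9,interpolation=2)[:, :780]; b1=cv2.resize(b[:100,:110],None,fx=2.7,fy=2.7,interpolation=2); b2=cv2.resize(b[60:170,60:190],None,fx=2.4,fy=2.4,interpolation=2)
o=np.zeros((600,800,3),np.uint8); o[:a.shape[0],:a.shape[1]]=a; o[325:325+b1.shape[0],:b1.shape[1]]=b1; o[325:325+b2.shape[0],400:400+b2.shape[1]]=b2
cv2.imwrite('pics/crop.png',o)
E
```

```text
top blue 2709 uv 205.8932448733414 176.43154402895055 med [0.6018 0.3416 0.087 ] min [0.5199 0.2626 0.054 ] max [0.6484 0.4456 0.1135]
   plane [0.6033 0.352  0.0879] [-0.4739 -0.0052  0.8806] tilt 28.287416581388175 yaw 0.6286130996452174 1966 std 0.0020757959666644096
top grey 8531 uv 354.70280507780507 163.25307125307125 med [ 0.6261 -0.0166  0.103 ] min [ 0.5141 -0.1275  0.0399] max [0.8035 0.0942 0.1625]
   plane [ 0.6212 -0.0131  0.0994] [-0.4201  0.0521  0.906 ] tilt 25.046482104139557 yaw -7.062590033198496 4779 std 0.002071782436905047
top orange 53 uv 204.0566037735849 190.54716981132074 med [0.5505 0.3498 0.1117] min [0.5421 0.3436 0.1019] max [0.5616 0.3582 0.1191]
top tape 27 uv 304.77777777777777 198.11111111111111 med [0.5482 0.1059 0.0782] min [0.5276 0.0929 0.0698] max [0.5632 0.1105 0.0888]
top yellow 5882 uv 470.63629518072287 213.57334337349397 med [ 0.5255 -0.3308  0.0045] min [ 0.4313 -0.4364 -0.0031] max [ 0.6367 -0.2216  0.0194]
side blue 1552 uv 326.35510965935606 149.3560429304713 med [0.5978 0.3169 0.0854] min [0.5163 0.2591 0.0549] max [0.6447 0.4437 0.1103]
   plane [0.6015 0.3324 0.0871] [-0.47   -0.0018  0.8827] tilt 28.035291850630355 yaw 0.21533989077816448 1311 std 0.0016368919380755295
side grey 6103 uv 415.16417058907433 228.5079161317929 med [ 0.606  -0.0277  0.0957] min [ 0.5102 -0.1264  0.0609] max [0.6979 0.0849 0.1352]
   plane [ 0.6135 -0.0163  0.0964] [-0.4188  0.0532  0.9065] tilt 24.96852520689658 yaw -7.237422524862671 4988 std 0.0014640372091872232
side orange 81 uv 311.98765432098764 145.60493827160494 med [0.5494 0.3446 0.1023] min [0.5371 0.3408 0.0815] max [0.562  0.3565 0.1152]
side tape 71 uv 357.53521126760563 208.26760563380282 med [0.5355 0.1046 0.0749] min [0.5248 0.0888 0.0685] max [0.5664 0.1172 0.09  ]
side yellow 10370 uv 473.61724305106657 383.8109243697479 med [ 0.5199 -0.343   0.0042] min [ 0.4325 -0.4354  0.0012] max [ 0.6288 -0.2267  0.0179]
```

View pics/crop.png

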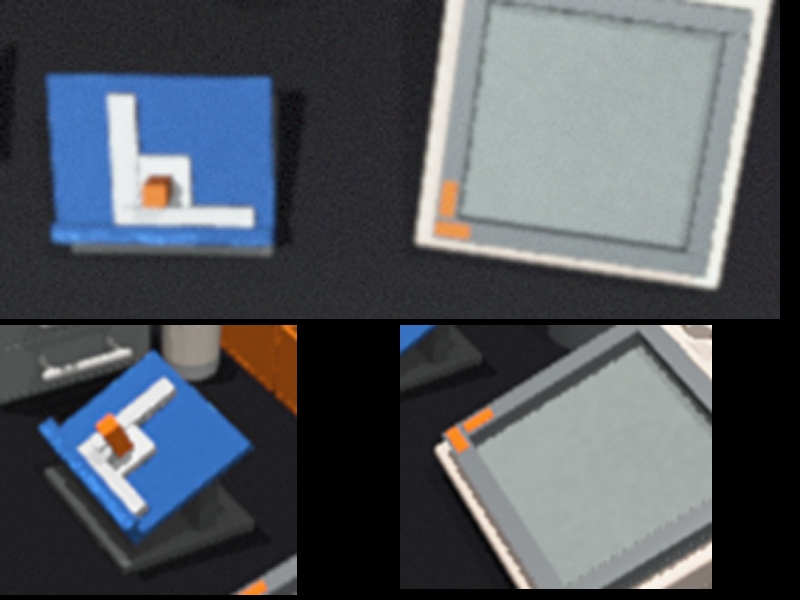

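The crop confirms it: a bare aluminium L with an orange handle, its lower leg under the blue lip and its corner at lower left. The frame's tape is at its lower-left corner. Next I'll get the poses by casting rays onto the known planes.

```bash
cat > pose.py <<'E'
from m import *
np.set_printoptions(precision=4,suppress=True)
def fr(n):
    x=np.array([1,0,0.])-n*n[0] # refined below by yaw
    return n
def axes(tilt,yaw):
    return R.from_euler('zy',[yaw,-tilt],degrees=True).as_matrix()  # x up slope,y left,z normal
E
python3 - <<'E'
from pose import *
cfg={'rack':(axes(28,.4),np.array([[.6033,.352,.0879],[.6015,.3324,.0871]])),'frame':(axes(25,-7.15),np.array([[.6212,-.0131,.0994],[.6135,-.0163,.0964]]))}
for i,n in enumerate(('top','side')):
    im=load(n,'0'); M=masks(im); P=cloud(im)
    A,c=cfg['rack']; c=c[i]
    sb={'top':(160,140,250,218),'side':(290,115,350,180)}[n]
    def coords(m,A,c,h):
        v,u=np.nonzero(m); return np.array([(cast(im,(a,b),c+A[:,2]*h,A[:,2])-c)@A for a,b in zip(u,v)])
    out=[]
    for name,m,h in(('square',box(M['white'],sb),.010),('blue',box(M['blue'],sb if n=='top' else (280,110,370,195)),0)):
        q=coords(m,A,c,h); w=cv2.minAreaRect((q[:,:2]*1000).astype(np.float32)); print(n,name,'min',q.min(0),'max',q.max(0),'rect',w)
        print('   world of xmax,ymax pt',c+A@np.array([q[:,0].max(),q[:,1].max(),h]))
    # leg direction from y-max edge of the up leg
    q=coords(box(M['white'],sb),A,c,.01); e=[]
    for x0 in np.arange(q[:,0].max()-.045,q[:,0].max()-.006,.005):
        s=q[abs(q[:,0]-x0)<.003]; e.append((x0,s[:,1].max(),s[:,1].min()))
    e=np.array(e); print('  leg slope deg',np.degrees(np.polyfit(e[:,0],e[:,1],1)[0]),np.degrees(np.polyfit(e[:,0],e[:,2],1)[0]),'edges',e[:,1:].mean(0))
    # handle: points above 20mm
    hb=box(M['orange'],{'top':(192,175,220,205),'side':(298,132,325,160)}[n])
    H=(P[hb]-c)@A; t=H[H[:,2]>.043]; print('  handle top ',len(t),t.mean(0),'range',t.min(0),t.max(0),'world',c+A@np.array([t[:,0].mean(),t[:,1].mean(),.0]))
    # frame
    A,c=cfg['frame']; c=c[i]
    g=im['pixels'].mean(2).astype(np.float32)
    def prof(h,fix,ax,rng):
        r=[]
        for s in rng:
            vals=[]
            for f in fix:
                l=np.array([s,f,h]) if ax==0 else np.array([f,s,h])
                w=((c+A@l)-im['position'])@rot(im); u=w[0]/w[2]*im['fx']+im['cx'];v=w[1]/w[2]*im['fy']+im['cy']
                vals.append(cv2.getRectSubPix(g,(1,1),(float(u),float(v)))[0,0])
            r.append(np.mean(vals))
        return np.array(r)
    for ax,rng in((0,np.arange(-.16,-.05,.003)),(1,np.arange(.05,.16,.003))):
        print(n,'frame axis',ax,rng[0]); print(prof(.018,np.arange(-.05,.05,.005),ax,rng).round().astype(int))
    m=box(M['yellow'],{'top':(420,160,525,262),'side':(390,305,565,460)}[n]).astype(np.uint8)
    cn=max(cv2.findContours(m,0,1)[0],key=cv2.contourArea)
    q=np.array([cast(im,p[0],np.array([0,0,.018]),np.array([0,0,1.]))[:2]*1000 for p in cn],np.float32); print(n,'tray',cv2.minAreaRect(q))
E
```

```text
top square min [-0.0745 -0.0744  0.01  ] max [0.0372 0.0437 0.01  ] rect ((-18.66350555419922, -15.418693542480469), (118.13274383544922, 111.5450210571289), 89.88394165039062)
   world of xmax,ymax pt [0.6312 0.396  0.114 ]
top blue min [-0.0959 -0.0964 -0.    ] max [0.0557 0.104  0.    ] rect ((-20.082916259765625, 3.8033828735351562), (151.48562622070312, 200.47586059570312), 0.03637012094259262)
   world of xmax,ymax pt [0.6518 0.4564 0.1137]
  leg slope deg -3.0360139279416085 2.3020587484013824 edges [0.0426 0.0238]
  handle top  38 [-0.0364 -0.0009  0.0488] range [-0.0443 -0.0076  0.0431] [-0.0277  0.0065  0.053 ] world [0.5711 0.3508 0.0708]
top frame axis 0 -0.16
[ 47  47  47  47  47  47  47  46  44  41  40  57 119 191 214 186 158 153
 153 154 151 134 116 141 169 174 175 175 174 175 175 175 175 176 176 175
 175]
top frame axis 1 0.05
[177 177 177 177 177 177 177 177 178 178 177 178 178 178 177 166 140 136
 155 160 160 160 163 184 217 229 232 219 150  65  37  37  37  37  37  38
  39]
top tray ((532.597412109375, -326.703857421875), (226.6566619873047, 216.55001831054688), 85.
[... 433 characters left out ...]
ymax pt [0.6492 0.4732 0.1124]
  leg slope deg -42.701259393644776 -1.9633091001167189 edges [0.1462 0.0423]
  handle top  32 [-0.0396  0.0175  0.0475] range [-0.0477  0.0096  0.0431] [-0.0314  0.0294  0.0509] world [0.5665 0.3497 0.0685]
side frame axis 0 -0.16
[ 32  32  32  31  32  32  30  28  28  27  18  17  90 194 228 187 126 132
 147 148 148 148 148 151 164 170 170 170 169 170 170 170 170 170 170 170
 170]
side frame axis 1 0.05
[170 170 170 170 170 170 170 170 170 171 164 131  88  71  70  72  91 128
 146 147 147 148 139 103  52  33  34  35  36  36  36  36  36  35  34  33
  33]
side tray ((529.4356079101562, -330.7628173828125), (226.2189178466797, 219.52850341796875), 85.3597412109375)
```

```bash
cat >> pose.py <<'E'
AR=axes(28,.4); AF=axes(25,-7.15)
oS=np.array([.5685,.3515,.0694])
oF=np.mean([np.array([.6212,-.0131,.0994])+AF@[-.095,.1015,0],np.array([.6135,-.0163,.0964])+AF@[-.093,.099,0]],0)
oT=np.array([.531,-.329,0]); AT=axes(0,-4.7)
def tool(A): return np.stack([-A[:,2],A[:,0],-A[:,1]],1)  # x=-n, z=-y(board); right-handed: y=z×x
def go(pos,A,flip=False):
    s=manip.get_obs(); C=R.from_euler('xyz',s['tcp_rot'],degrees=True); T=tool(A)
    assert np.linalg.det(T)>0.9
    for f in (0,1):
        T2=T@np.diag([1,-1,-1]) if f else T
        rv=(R.from_matrix(T2)*C.inv()).as_rotvec(); print('flip',f,'rotvec',rv,'deg',np.degrees(np.linalg.norm(rv)))
    print('tcp',s['tool_pos'],'d cm',(np.array(pos)-s['tool_pos'])*100,'q7',s['qpos'][6],'F',s['wrist_force'],'w',s['width'],'t',s['time_s'])
E
python3 - <<'E'
from pose import *
print(np.mean([np.array([.6212,-.0131,.0994])+AF@[-.095,.1015,0]],0),'oF',oF)
g=oS+AR[:,2]*.038; print('grasp',g,'pre',g+AR[:,2]*.08); go(g+AR[:,2]*.08,AR)
E
```

```text
[0.5472 0.0994 0.0649] oF [0.5441 0.0965 0.0638]
grasp [0.5507 0.3515 0.103 ] pre [0.5131 0.3515 0.1736]
flip 0 rotvec [ 0.6612 -0.1419 -2.653 ] deg 156.86415156704825
flip 1 rotvec [-0.1003 -0.4818  0.4087] deg 36.65173529602317
tcp [0.2588 0.5957 0.2233] d cm [ 25.4334 -24.4156  -4.9752] q7 -4.07829350309955 F [-0.1089 -0.552   0.4787] w 0.9985379795002942 t 0.1
```

Emit:
{"op": "jog_arm", "data": {
  "plan": [
    [[0, 0, 3, 0, 0, 0, -1], [2.5, -2.4, 3, -0.0125, -0.06, 0.051, -1], [2.9, -2.8, 2, -0.0125, -0.06, 0.051, -1], [2.9, -2.8, 0, -0.0125, -0.06, 0.051, -1], [2.9, -2.8, 0, -0.0125, -0.06, 0.051, -1], [2.9, -2.8, 0, -0.0125, -0.06, 0.051, -1], [2.9, -2.8, -2, -0.0125, -0.06, 0.051, -1], [2.9, -2.8, -2, -0.0125, -0.06, 0.051, -1], [2.9, -2.8, -2, -0.0125, -0.06, 0.051, -1], [2.6, -2.4, -2, 0, 0, 0, -1]]
  ],
  "force": 30
}}

```text
time_s: 1.1
tool_pos: [0.5119, 0.3503, 0.2223]
tcp_rot: [-90.5, 62.1, 0.1]
wrist_force: [0.6, 0.1, 0.0]
width: 1.0
```

```bash
python3 - <<'E'
from pose import *
g=oS+AR[:,2]*.038; go(g+AR[:,2]*.08,AR)
E
```

```text
flip 0 rotvec [-1.4699 -0.0011  2.773 ] deg 179.82456050629176
flip 1 rotvec [ 0.0008 -0.0025 -0.003 ] deg 0.23175430402765596
tcp [0.5119 0.3503 0.2223] d cm [ 0.1177  0.1222 -4.8698] q7 15.452646253851253 F [0.5899 0.1187 0.0249] w 0.9999792560040148 t 1.1
```

Emit:
{"op": "jog_arm", "data": {
  "plan": [
    [[0.1, 0.1, -2.4, 0, 0, 0, -0.3], [0, 0, -2.5, 0, 0, 0, -0.3], [0.8, 0, -1.5, 0, 0, 0, -0.3], [0.8, 0, -1.5, 0, 0, 0, -0.3], [0.7, 0, -1.4, 0, 0, 0, -0.3]]
  ]
}}

```text
time_s: 1.6
tool_pos: [0.537, 0.3529, 0.13]
tcp_rot: [-90.3, 62.1, 0.1]
wrist_force: [-0.4, -0.9, -0.0]
width: 0.652
```

```bash
python3 - <<'E'
from pose import *
g=oS+AR[:,2]*.038; go(g,AR)
a=grab('top','1'); b=grab('side','1')
A=cv2.resize(a['pixels'][140:240,150:270,::-1],(400,333),interpolation=2);B=cv2.resize(b['pixels'][90:190,250:370,::-1],(400,333),interpolation=2)
cv2.imwrite('pics/g1.png',np.hstack([A,B]))
E
```

```text
flip 0 rotvec [ 1.4713  0.0011 -2.7754] deg 179.98090428578092
flip 1 rotvec [-0.0008 -0.0025 -0.    ] deg 0.14990060252777973
tcp [0.537  0.3529 0.13  ] d cm [ 1.3696 -0.1423 -2.7053] q7 8.081229180082016 F [-0.3845 -0.9115 -0.0403] w 0.6524738096868802 t 1.6
```

View pics/g1.png

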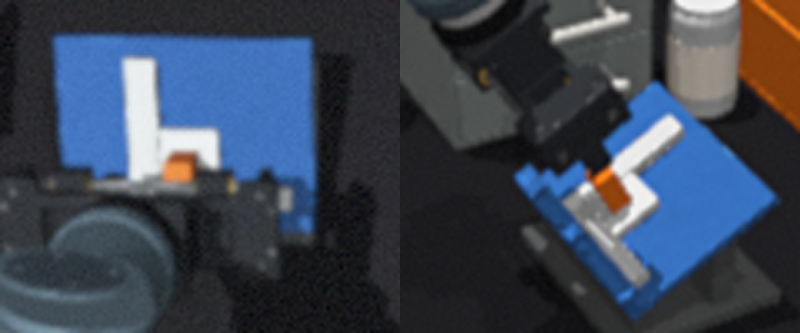

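The gripper is centred over the orange handle in both views (crop 180,165 and 608,185). I'll descend along the board normal and close.

Emit:
{"op": "jog_arm", "data": {
  "plan": [
    [[0.5, -0.1, -0.9, 0, 0, 0, -0.3], [0.5, 0, -0.9, 0, 0, 0, -0.3], [0.4, 0, -0.9, 0, 0, 0, -0.3], [0, 0, 0, 0, 0, 0, 0.5], [0, 0, 0, 0, 0, 0, 1], [0, 0, 0, 0, 0, 0, 1], [0, 0, 0, 0, 0, 0, 1], [0, 0, 0, 0, 0, 0, 1]]
  ],
  "force": 40
}}

```text
time_s: 2.5
tool_pos: [0.551, 0.3524, 0.1044]
tcp_rot: [-90.2, 62.1, 0.2]
wrist_force: [0.3, -0.5, 0.1]
width: 0.222
```

Emit:
{"op": "jog_arm", "data": {
  "plan": [
    [[0.3, 0, 0.24, 0, 0, 0, 1], [0.36, 0, 0.19, 0, 0, 0, 1], [0.36, 0, 0.19, 0, 0, 0, 1], [0.36, 0, 0.19, 0, 0, 0, 1], [0.36, 0, 0.19, 0, 0, 0, 1], [0.36, 0, 0.19, 0, 0, 0, 1], [0, 0, 0, 0, 0, 0, 1]]
  ]
}}

```text
time_s: 3.2
tool_pos: [0.5728, 0.352, 0.1165]
tcp_rot: [-90.2, 62.1, 0.2]
wrist_force: [-0.1, -0.3, 0.1]
width: 0.002
```

The grip slipped: the width is near 0. I'll look before going on.

```bash
python3 - <<'E'
from pose import *
a=grab('top','2'); b=grab('side','2')
A=cv2.resize(a['pixels'][140:240,150:270,::-1],(400,333),interpolation=2);B=cv2.resize(b['pixels'][90:190,250:370,::-1],(400,333),interpolation=2)
cv2.imwrite('pics/g2.png',np.hstack([A,B]))
E
```

```text
(no output)
```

View pics/g2.png

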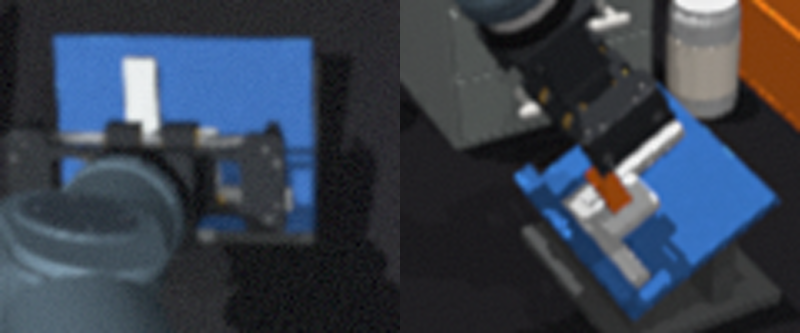

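The square is where it was and the fingers slid off the handle up the slope, so the grip force hadn't built up when I moved. I'll open, slide back around the handle, and close harder for longer.

Emit:
{"op": "jog_arm", "data": {
  "plan": [
    [[0, 0, 0, 0, 0, 0, -0.3], [0, 0, 0, 0, 0, 0, -0.3], [0, 0, 0, 0, 0, 0, -0.3], [0, 0, 0, 0, 0, 0, -0.3], [-0.7, 0, -0.4, 0, 0, 0, -0.3], [-0.7, 0, -0.4, 0, 0, 0, -0.3], [-0.75, 0, -0.45, 0, 0, 0, -0.3], [0.1, 0, -0.2, 0, 0, 0, -0.3], [0, 0, 0, 0, 0, 0, -0.3]]
  ],
  "force": 60
}}

```text
time_s: 4.2
tool_pos: [0.551, 0.3522, 0.101]
tcp_rot: [-90.3, 62.1, 0.1]
wrist_force: [0.3, -0.7, 0.5]
width: 0.649
```

```bash
python3 - <<'E'
from pose import *
g=oS+AR[:,2]*.038; go(g,AR)
a=grab('top','3'); b=grab('side','3')
A=cv2.resize(a['pixels'][160:220,170:250,::-1],(400,300),interpolation=2);B=cv2.resize(b['pixels'][110:170,280:360,::-1],(400,300),interpolation=2)
cv2.imwrite('pics/g3.png',np.hstack([A,B]))
E
```

```text
flip 0 rotvec [-1.4716 -0.0014  2.7752] deg 179.97801869769975
flip 1 rotvec [-0.0006 -0.0023 -0.0008] deg 0.14112705196684835
tcp [0.551  0.3522 0.101 ] d cm [-0.0337 -0.0744  0.194 ] q7 6.663521444410789 F [ 0.2756 -0.6573  0.5145] w 0.6490393329453352 t 4.2
```

View pics/g3.png

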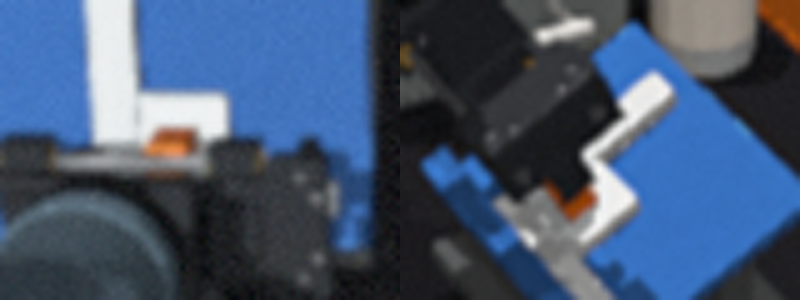

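Emit:
{"op": "jog_arm", "data": {
  "plan": [
    [[0, 0, 0, 0, 0, 0, 1], [0, 0, 0, 0, 0, 0, 1], [0, 0, 0, 0, 0, 0, 1], [0, 0, 0, 0, 0, 0, 1], [0, 0, 0, 0, 0, 0, 1], [0, 0, 0, 0, 0, 0, 1], [0, 0, 0, 0, 0, 0, 1], [0, 0, 0, 0, 0, 0, 1], [0, 0, 0, 0, 0, 0, 1]]
  ],
  "force": 60
}}

```text
time_s: 5.2
tool_pos: [0.5515, 0.3522, 0.1015]
tcp_rot: [-90.2, 62.1, 0.2]
wrist_force: [-0.1, 0.5, 0.0]
width: 0.006
```

Emit:
{"op": "jog_arm", "data": {
  "plan": [
    [[0.18, 0, 0.095, 0, 0, 0, 1], [0.18, 0, 0.095, 0, 0, 0, 1], [0, 0, 0, 0, 0, 0, 1]]
  ]
}}

```text
time_s: 5.5
tool_pos: [0.5555, 0.3521, 0.1037]
tcp_rot: [-90.2, 62.1, 0.2]
wrist_force: [-1.0, 0.7, -0.0]
width: 0.007
```

The fingers closed on nothing, so my handle position is off. I'll check it by triangulating the two views, and compare the cameras with the known TCP.

```bash
python3 - <<'E'
from pose import *
# handle top face: brighter/lower-sat orange vs side faces
T=load('top','0');S=load('side','0')
for n,im,b in(('top',T,(192,175,220,205)),('side',S,(298,132,325,160))):
    m=box(masks(im)['orange'],b); v,u=np.nonzero(m); V=im['pixels'][v,u].max(1); P=cloud(im)[m]
    print(n,'V',np.percentile(V,[5,25,50,75,95]))
    br=V>225 if n=='top' else V>200
    for k in(br,~br):
        if k.sum(): print(k.sum(),'uv',u[k].mean(),v[k].mean(),u[k].min(),u[k].max(),v[k].min(),v[k].max(),'cloud',P[k].mean(0),P[k].min(0),P[k].max(0))
a=grab('top','4'); b=grab('side','4')
A=cv2.resize(a['pixels'][160:220,170:250,::-1],(400,300),interpolation=2);B=cv2.resize(b['pixels'][110:170,280:360,::-1],(400,300),interpolation=2)
C=cv2.resize(T['pixels'][160:220,170:250,::-1],(400,300),interpolation=2);D=cv2.resize(S['pixels'][110:170,280:360,::-1],(400,300),interpolation=2)
for im,o in((b,B),(S,D)):pass
def mark(im,o,off,p):
    w=(np.array(p)-im['position'])@rot(im);u=w[0]/w[2]*im['fx']+im['cx'];v=w[1]/w[2]*im['fy']+im['cy']
    cv2.drawMarker(o,(int((u-off[0]+.5)*5),int((v-off[1]+.5)*5)),(255,0,255),0,14,1)
t=manip.get_obs(); tp=t['tool_pos']; d=R.from_euler('xyz',t['tcp_rot'],degrees=True).as_matrix()[:,0]
for im,o,off in((a,A,(170,160)),(b,B,(280,110))): mark(im,o,off,tp+.019*d)
g0=oS
for im,o,off in((T,C,(170,160)),(S,D,(280,110))):
    for h in(.048,):
        for sx,sy in((-1,-1),(-1,1),(1,1),(1,-1)): mark(im,o,off,oS+AR@[sx*.01,sy*.01,h])
    for c in((-.042,.042),(.078,.042),(-.042,-.078)): mark(im,o,off,oS+AR@[*c,.01])
cv2.imwrite('pics/g4.png',np.vstack([np.hstack([A,B]),np.hstack([C,D])]))
E
```

```text
top V [148. 175. 225. 236. 237.]
25 uv 203.0 192.0 201 205 190 194 cloud [0.5467 0.3524 0.1129] [0.542  0.3468 0.1068] [0.5514 0.3583 0.118 ]
28 uv 205.0 189.25 201 207 187 194 cloud [0.5542 0.3483 0.1106] [0.5424 0.3436 0.101 ] [0.5619 0.3574 0.1197]
side V [140. 143. 145. 241. 250.]
28 uv 309.2857142857143 142.07142857142858 306 313 139 145 cloud [0.5437 0.3506 0.1107] [0.536  0.3434 0.1064] [0.5511 0.3615 0.1166]
53 uv 313.41509433962267 147.47169811320754 309 317 143 152 cloud [0.552  0.3437 0.0953] [0.5403 0.3407 0.079 ] [0.5629 0.3482 0.1109]
```

View pics/g4.png

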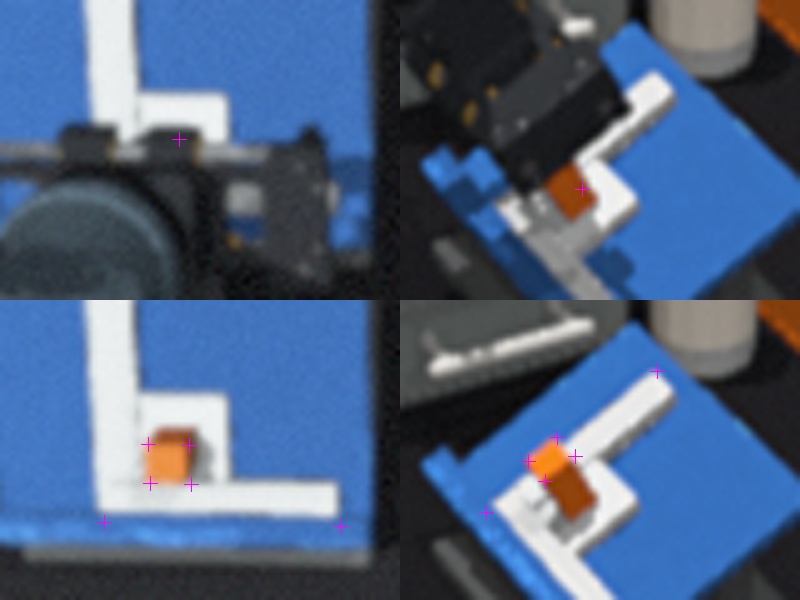

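The model marks sit on the square and handle to within about 3 mm. The gripper, though, appears offset from where the reported TCP projects: (582,188) in the top-right view and (180,140) in the top-left. I'll measure the fingers themselves in the depth images.

```bash
python3 - <<'E'
from pose import *
o=manip.get_obs(); t=o['tool_pos']; C=R.from_euler('xyz',o['tcp_rot'],degrees=True).as_matrix(); print(t,o['width'],o['qpos'])
for k,tag in(('closed','4'),('open','3')):
  tt=t if tag=='4' else np.array([.551,.3522,.101])
  for n in('top','side'):
    a=load(n,tag);z=load(n,'0'); P=cloud(a); m=(z['depth']-a['depth']>.012)&(a['depth']>0)
    q=(P[m]-tt)@C   # x ahead, y, z jaw
    print(k,n)
    for lo in np.arange(.03,-.12,-.01):
        s=q[(q[:,0]<lo)&(q[:,0]>=lo-.01)&(abs(q[:,2])<.13)&(abs(q[:,1])<.1)]
        if len(s)>2: print('  x %.2f n %d'%(lo,len(s)),'y',np.percentile(s[:,1],[3,50,97]).round(3),'z',np.percentile(s[:,2],[3,50,97]).round(3))
E
```

```text
[0.5552 0.3521 0.1035] 0.0022399025255013254 [-58.3216  33.5623  15.163  113.2855  39.5001  18.5236   7.3346]
closed top
  x 0.03 n 3 y [-0.075 -0.056 -0.053] z [0.039 0.061 0.092]
  x -0.02 n 7 y [-0.012 -0.012 -0.011] z [0.009 0.012 0.016]
  x -0.08 n 40 y [-0.037 -0.033 -0.019] z [-0.082  0.012  0.083]
  x -0.09 n 193 y [-0.036 -0.026 -0.011] z [-0.06   0.003  0.068]
  x -0.10 n 118 y [-0.036 -0.029  0.003] z [-0.084  0.01   0.083]
  x -0.11 n 463 y [-0.035 -0.013  0.026] z [-0.09  -0.044  0.093]
closed side
  x -0.07 n 18 y [-0.025  0.009  0.032] z [-0.085 -0.083  0.08 ]
  x -0.08 n 107 y [-0.032  0.006  0.034] z [-0.087 -0.084  0.08 ]
  x -0.09 n 147 y [-0.033  0.005  0.034] z [-0.087 -0.031  0.06 ]
  x -0.10 n 172 y [-0.033  0.012  0.034] z [-0.093 -0.025  0.031]
  x -0.11 n 257 y [-0.03   0.001  0.033] z [-0.094 -0.077 -0.03 ]
open top
  x 0.03 n 10 y [-0.084 -0.05  -0.01 ] z [-0.09  -0.033  0.085]
  x -0.01 n 6 y [-0.01  -0.01   0.001] z [0.031 0.034 0.038]
  x -0.02 n 8 y [-0.011 -0.01  -0.003] z [0.03  0.038 0.044]
  x -0.03 n 3 y [-0.012 -0.012 -0.003] z [0.033 0.037 0.039]
  x -0.08 n 47 y [-0.036 -0.034 -0.026] z [-0.083 -0.019  0.081]
  x -0.09 n 218 y [-0.036 -0.025  0.016] z [-0.07  -0.005  0.069]
  x -0.10 n 199 y [-0.036 -0.023  0.03 ] z [-0.058 -0.038  0.081]
  x -0.11 n 460 y [-0.035 -0.011  0.028] z [-0.091 -0.049  0.091]
open side
  x -0.01 n 7 y [-0.007 -0.     0.009] z [-0.042 -0.04  -0.037]
  x -0.02 n 22 y [-0.01 -0.    0.01] z [-0.045 -0.042 -0.039]
  x -0.03 n 23 y [-0.01  -0.001  0.009] z [-0.045 -0.042 -0.039]
  x -0.07 n 11 y [-0.03   0.008  0.029] z [-0.085 -0.084 -0.082]
  x -0.08 n 110 y [-0.033  0.001  0.033] z [-0.087 -0.084  0.078]
  x -0.09 n 128 y [-0.032  0.023  0.034] z [-0.087 -0.07   0.078]
  x -0.10 n 115 y [-0.033  0.005  0.033] z [-0.092 -0.089  0.057]
  x -0.11 n 246 y [-0.031  0.002  0.033] z [-0.094 -0.078 -0.013]
```

The fingers are seen ending about 30 mm short of where the stated TCP puts the tips (tip near x = -0.011 instead of +0.019), and the body starts at -0.071 instead of -0.045. Laterally they are centred. I'll check this more exactly.

```bash
python3 - <<'E'
from pose import *
print('tcp_to_tips',manip.tcp_to_tips)
for tag,tt,e in(('3',[.551,.3522,.101],[-90.3,62.1,.1]),('1',[.537,.3529,.130],[-90.3,62.1,.1]),('4',[.5552,.3521,.1035],[-90.2,62.1,.2])):
  C=R.from_euler('xyz',e,degrees=True).as_matrix()
  for n in('top','side'):
    a=load(n,tag);z=load(n,'0'); P=cloud(a); m=(z['depth']-a['depth']>.008)&(a['depth']>0)
    q=(P[m]-tt)@C; f=q[(abs(q[:,1])<.014)&(abs(q[:,2])<.055)&(q[:,0]>-.06)]; b=q[(abs(q[:,1])<.034)&(abs(q[:,2])<.09)&(q[:,0]<-.045)]
    print(tag,n,'finger x',np.sort(f[:,0])[::-1][:10].round(3),'body x',np.sort(b[:,0])[::-1][:12:3].round(3))
E
```

```text
tcp_to_tips 0.019
3 top finger x [ 0.034  0.032  0.029  0.025  0.023  0.022  0.021  0.009 -0.011 -0.016] body x [-0.081 -0.083 -0.086 -0.087]
3 side finger x [ 0.102  0.025  0.012 -0.014 -0.015 -0.018 -0.018 -0.019 -0.02  -0.02 ] body x [-0.077 -0.078 -0.079 -0.079]
1 top finger x [0.065 0.065 0.064 0.064 0.064 0.061 0.061 0.058 0.057 0.055] body x [-0.05  -0.057 -0.072 -0.082]
1 side finger x [ 0.133  0.131 -0.014 -0.015 -0.016 -0.016 -0.016 -0.017 -0.018 -0.018] body x [-0.047 -0.077 -0.077 -0.077]
4 top finger x [0.034 0.033 0.032 0.032 0.031 0.03  0.028 0.026 0.025 0.024] body x [-0.059 -0.079 -0.082 -0.084]
4 side finger x [0.023] body x [-0.076 -0.078 -0.079 -0.079]
```

Both features agree: the real grasp point is about 31 mm behind the reported TCP along the tool axis. From here on I'll command 30 mm deeper. Open, descend, watch the force.

Emit:
{"op": "jog_arm", "data": {
  "plan": [
    [[0, 0, 0, 0, 0, 0, -0.3], [0, 0, 0, 0, 0, 0, -0.3], [0, 0, 0, 0, 0, 0, -0.3], [0, 0, 0, 0, 0, 0, -0.3], [-0.3, -0.1, -0.3, 0, 0, 0, -0.3], [0.3, 0, -0.6, 0, 0, 0, -0.3], [0.3, 0, -0.6, 0, 0, 0, -0.3], [0.3, 0, -0.6, 0, 0, 0, -0.3], [0.3, 0, -0.5, 0, 0, 0, -0.3], [0, 0, 0, 0, 0, 0, -0.3]]
  ]
}}

```text
time_s: 6.6
tool_pos: [0.5643, 0.3506, 0.0764]
tcp_rot: [-90.4, 62.1, -0.0]
wrist_force: [0.4, 0.3, -0.6]
width: 0.652
```

Emit:
{"op": "jog_arm", "data": {
  "plan": [
    [[0, 0, 0, 0, 0, 0, 1], [0, 0, 0, 0, 0, 0, 1], [0, 0, 0, 0, 0, 0, 1], [0, 0, 0, 0, 0, 0, 1], [0, 0, 0, 0, 0, 0, 1], [0, 0, 0, 0, 0, 0, 1], [0, 0, 0, 0, 0, 0, 1], [0, 0, 0, 0, 0, 0, 1]]
  ],
  "force": 40
}}

```text
time_s: 7.4
tool_pos: [0.564, 0.3515, 0.0776]
tcp_rot: [-90.2, 62.1, 0.2]
wrist_force: [-1.9, -0.0, 3.0]
width: 0.224
```

Emit:
{"op": "jog_arm", "data": {
  "plan": [
    [[0.18, 0, 0.1, 0, 0, 0, 1], [0.18, 0, 0.1, 0, 0, 0, 1], [0.27, 0, 0.15, 0, 0, 0, 1], [0.36, 0, 0.19, 0, 0, 0, 1], [0.36, 0, 0.19, 0, 0, 0, 1], [0.36, 0, 0.19, 0, 0, 0, 1], [0.27, 0, 0.15, 0, 0, 0, 1], [0, 0, 0, 0, 0, 0, 1]]
  ]
}}

```text
time_s: 8.2
tool_pos: [0.5834, 0.3512, 0.0879]
tcp_rot: [-90.2, 62.2, 0.2]
wrist_force: [-3.4, 0.2, 3.5]
width: 0.224
```

Now 22 mm up the slope and still held. Lifting off along the normal.

Emit:
{"op": "jog_arm", "data": {
  "plan": [
    [[-0.2, 0, 0.4, 0, 0, 0, 1], [-0.4, 0, 0.8, 0, 0, 0, 1], [-0.7, 0, 1.3, 0, 0, 0, 1], [-0.8, 0, 1.6, 0, 0, 0, 1], [-0.8, 0, 1.6, 0, 0, 0, 1], [-0.8, 0, 1.6, 0, 0, 0, 1], [0, 0, 1.5, 0, 0, 0, 1], [0, 0, 1.5, 0, 0, 0, 1], [0, 0, 0, 0, 0, 0, 1], [0, 0, 0, 0, 0, 0, 1]]
  ]
}}

```text
time_s: 9.2
tool_pos: [0.5468, 0.3509, 0.1912]
tcp_rot: [-90.2, 62.1, 0.2]
wrist_force: [-0.3, -0.6, -1.0]
width: 0.225
```

```bash
python3 - <<'E'
from pose import *
go([0,0,0],AF)
o=manip.get_obs();t=o['tool_pos']; C=R.from_euler('xyz',o['tcp_rot'],degrees=True).as_matrix()
a=grab('side','5'); grab('top','5')
# target: square pos 6 mm off rails, 12 mm above panel; square origin -> TCP reported: n*(.038-.031)
for off,h in((.050,.05),(.048,.012),(.042,0)):
    p=oF+AF@np.array([off,-off,h+.007]); print(off,h,p,(p-t)*100)
cv2.imwrite('pics/s5.png',cv2.resize(a['pixels'][60:260,220:480,::-1],(780,600)))
E
```

```text
flip 0 rotvec [-1.3415  0.0029  2.6958] deg 172.52640756853023
flip 1 rotvec [ 0.0569  0.0507 -0.1174] deg 8.020488441653617
tcp [0.5468 0.3509 0.1912] d cm [-54.6807 -35.0898 -19.123 ] q7 15.281879936413246 F [-0.2615 -0.6162 -0.9816] w 0.2251277717946271 t 9.2
0.05 0.05 [0.5594 0.0406 0.1338] [  1.2555 -31.0262  -5.7478]
0.048 0.012 [0.5738 0.0429 0.0986] [  2.7041 -30.8028  -9.2651]
0.042 0 [0.5742 0.0496 0.0855] [  2.7394 -30.1328 -10.5727]
```

View pics/s5.png

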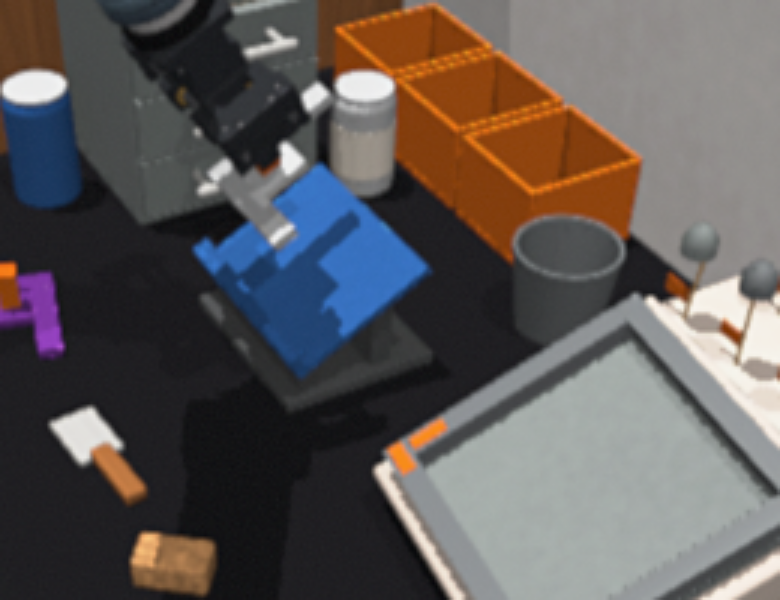

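Square held clear of the rack (crop 260,200). Now to a point 50 mm above the panel, 8 mm off both rails, turning to the frame's orientation.

Emit:
{"op": "jog_arm", "data": {
  "plan": [
    [[0, -2, 0, 0.0057, 0.0051, -0.0117, 1], [0.1, -3.2, 0, 0.0057, 0.0051, -0.0117, 1], [0.1, -3.2, 0, 0.0057, 0.0051, -0.0117, 1], [0.1, -3.2, 0, 0.0057, 0.0051, -0.0117, 1], [0.1, -3.2, 0, 0.0057, 0.0051, -0.0117, 1], [0.1, -3.2, 0, 0.0057, 0.0051, -0.0117, 1], [0.2, -3.4, -1, 0.0057, 0.0051, -0.0117, 1], [0.2, -3.4, -1.5, 0.0057, 0.0051, -0.0117, 1], [0.2, -3.2, -1.5, 0.0057, 0.0051, -0.0117, 1], [0.2, -3, -1.5, 0.0057, 0.0051, -0.0117, 1]]
  ]
}}

```text
time_s: 10.3
tool_pos: [0.5571, 0.0455, 0.1383]
tcp_rot: [-83.8, 65.2, -0.9]
wrist_force: [-0.6, -0.1, -2.8]
width: 0.218
```

Emit:
{"op": "jog_arm", "data": {
  "plan": [
    [[0, 0, 0, 0, 0, 0, 1], [0, 0, 0, 0, 0, 0, 1]]
  ]
}}

```text
time_s: 10.5
tool_pos: [0.5584, 0.0476, 0.1395]
tcp_rot: [-83.5, 65.1, -0.6]
wrist_force: [0.2, 2.0, -1.5]
width: 0.22
```

```bash
cat > fp.py <<'E'
from pose import *
def sq(tag):
    # corner of held square from the cameras: top-plane (z=10mm) from depth, in frame coordinates
    o=manip.get_obs(); t=o['tool_pos']; C=R.from_euler('xyz',o['tcp_rot'],degrees=True).as_matrix()
    S=np.stack([C[:,1],C[:,2],-C[:,0]],1)
    if S[:,0]@AF[:,0]<0: S[:,:2]*=-1
    est=t+S[:,2]*(.031-.038)
    print('est origin in frame',(est-oF)@AF,'rot err',(R.from_matrix(AF.T@S)).as_rotvec(),'S F',AF.T@o['wrist_force'],'t',o['time_s'])
    for n in('top','side'):
        im=grab(n,tag); P=cloud(im); M=masks(im); hsv=cv2.cvtColor(im['pixels'],cv2.COLOR_RGB2HSV)
        q=(P-est)@S; m=(im['depth']>0)&(hsv[...,1]<60)&(abs(q[...,2]-.01)<.007)&(abs(q[...,0]-.018)<.075)&(abs(q[...,1]+.018)<.075)
        s=q[m]; print(n,len(s),'in est sq frame: x',np.percentile(s[:,0],[1,99]),'y',np.percentile(s[:,1],[1,99]),'z',np.percentile(s[:,2],[10,50,90]), 'frame z of top',np.median(((P[m]-oF)@AF)[:,2]))
    return o
E
python3 - <<'E'
from fp import *
go(oF+AF@np.array([.05,-.05,.057]),AF); sq('6')
E
```

```text
flip 0 rotvec [-1.3237  0.0065  2.8465] deg 179.86337338451693
flip 1 rotvec [ 0.0048 -0.0021 -0.0004] deg 0.29838428830128433
tcp [0.5584 0.0476 0.1395] d cm [ 0.1005 -0.7013 -0.5795] q7 35.78464295808221 F [ 0.2327  1.9604 -1.503 ] w 0.21994634447014894 t 10.5Traceback (most recent call last):
  File "<stdin>", line 2, in <module>
  File "fp.py", line 8, in sq
    print('est origin in frame',(est-oF)@AF,'rot err',(R.from_matrix(AF.T@S)).as_rotvec(),'S F',AF.T@o['wrist_force'],'t',o['time_s'])
                                                       ~~~~~~~~~~~~~^^^^^^^^
  File "scipy/spatial/transform/_rotation.pyx", line 1143, in scipy.spatial.transform._rotation.Rotation.from_matrix
ValueError: Non-positive determinant (left-handed or null coordinate frame) in rotation matrix 0: [[ 1.      0.0024  0.0015]
 [ 0.0024 -1.      0.0044]
 [-0.0015  0.0044  1.    ]].
```

Emit:
{"op": "jog_arm", "data": {
  "plan": [
    [[0.1, -0.7, -0.3, 0, 0, 0, 1], [0, 0, 0, 0, 0, 0, 1], [0, 0, 0, 0, 0, 0, 1]]
  ]
}}

```text
time_s: 10.8
tool_pos: [0.56, 0.0445, 0.1374]
tcp_rot: [-83.4, 65.0, -0.2]
wrist_force: [0.1, 0.9, -1.3]
width: 0.227
```

```bash
sed -i 's/S=np.stack(\[C\[:,1\],C\[:,2\]/S=np.stack([C[:,1],-C[:,2]/' fp.py; python3 - <<'E'
from fp import *
sq('6')
E
```

```text
est origin in frame [ 0.0516 -0.0459  0.0531] rot err [-0.0012  0.0001  0.0079] S F [-0.5444  0.7924 -1.1876] t 10.8
top 388 in est sq frame: x [-0.0382  0.0774] y [-0.0728  0.0432] z [0.0043 0.0076 0.0109] frame z of top 0.060690529157825135
side 491 in est sq frame: x [-0.0432  0.0754] y [-0.0781  0.0419] z [0.0057 0.0078 0.0098] frame z of top 0.06085790491902224
```

The cameras agree with the held pose: underside about 51 mm over the panel, origin at (0.051, -0.0455) in the frame. I'll shift 4 mm off the left rail and descend to about 6 mm.

Emit:
{"op": "jog_arm", "data": {
  "plan": [
    [[0, -0.4, 0, 0.0034, 0, -0.0072, 1], [0.3, -0.1, -0.7, 0, 0, 0, 1], [0.4, -0.1, -0.9, 0, 0, 0, 1], [0.4, 0, -0.9, 0, 0, 0, 1], [0.4, 0, -0.9, 0, 0, 0, 1], [0.3, 0, -0.6, 0, 0, 0, 1], [0, 0, 0, 0, 0, 0, 1], [0, 0, 0, 0, 0, 0, 1]]
  ]
}}

```text
time_s: 11.7
tool_pos: [0.578, 0.037, 0.0972]
tcp_rot: [-83.0, 65.0, -0.3]
wrist_force: [-0.3, 0.0, -1.8]
width: 0.223
```

```bash
python3 - <<'E'
from fp import *
sq('7')
E
```

```text
est origin in frame [ 0.0519 -0.0535  0.009 ] rot err [-0.0023  0.0005 -0.002 ] S F [-1.0653 -0.1071 -1.5293] t 11.7
top 326 in est sq frame: x [-0.0333  0.077 ] y [-0.0726  0.0566] z [0.0044 0.0075 0.0114] frame z of top 0.016379626139029727
side 626 in est sq frame: x [-0.0567  0.0764] y [-0.0871  0.0552] z [0.0053 0.0081 0.0102] frame z of top 0.017131099208869294
```

Emit:
{"op": "jog_arm", "data": {
  "plan": [
    [[0.063, 0, -0.136, 0, 0, 0, 1], [0.063, 0, -0.136, 0, 0, 0, 1], [0.063, 0, -0.136, 0, 0, 0, 1], [0, 0, 0, 0, 0, 0, 1], [0, 0, 0, 0, 0, 0, 1]]
  ]
}}

```text
time_s: 12.3
tool_pos: [0.58, 0.0369, 0.093]
tcp_rot: [-83.0, 65.0, -0.3]
wrist_force: [-0.3, -0.6, -0.4]
width: 0.224
```

Emit:
{"op": "jog_arm", "data": {
  "plan": [
    [[0.042, 0, -0.09, 0, 0, 0, 1], [0, 0, 0, 0, 0, 0, 1], [0, 0, 0, 0, 0, 0, 1]]
  ]
}}

```text
time_s: 12.6
tool_pos: [0.5805, 0.037, 0.0922]
tcp_rot: [-83.0, 65.0, -0.3]
wrist_force: [-0.1, 0.4, -1.5]
width: 0.223
```

Emit:
{"op": "jog_arm", "data": {
  "plan": [
    [[0.042, 0, -0.09, 0, 0, 0, 1], [0, 0, 0, 0, 0, 0, 1], [0, 0, 0, 0, 0, 0, 1]]
  ]
}}

```text
time_s: 12.9
tool_pos: [0.581, 0.0371, 0.0916]
tcp_rot: [-83.0, 65.0, -0.3]
wrist_force: [-2.3, 1.4, 4.0]
width: 0.219
```

Contact with the panel, about 5 N along its normal. Sliding toward the rails.

Emit:
{"op": "jog_arm", "data": {
  "plan": [
    [[-0.14, 0.32, -0.08, 0, 0, 0, 1], [-0.14, 0.32, -0.08, 0, 0, 0, 1], [-0.14, 0.32, -0.08, 0, 0, 0, 1], [0, 0, 0, 0, 0, 0, 1]]
  ]
}}

```text
time_s: 13.3
tool_pos: [0.5761, 0.0467, 0.0886]
tcp_rot: [-83.1, 65.1, -0.4]
wrist_force: [-1.9, -2.3, 3.8]
width: 0.224
```

```bash
python3 - <<'E'
from fp import *
sq('8')
E
```

```text
est origin in frame [ 0.0453 -0.0445  0.002 ] rot err [-0.0029  0.001  -0.0014] S F [ 0.1378 -2.3217  4.2599] t 13.3
top 511 in est sq frame: x [-0.0307  0.09  ] y [-0.0903  0.0566] z [0.0041 0.0082 0.0124] frame z of top 0.010103547923363413
side 806 in est sq frame: x [-0.0566  0.0892] y [-0.0833  0.0557] z [0.0061 0.0092 0.0147] frame z of top 0.011265068275230668
```

Emit:
{"op": "jog_arm", "data": {
  "plan": [
    [[0.012, 0.1, 0, 0, 0, 0, 1], [0.012, 0.1, 0, 0, 0, 0, 1], [0, 0, 0, 0, 0, 0, 1]]
  ]
}}

```text
time_s: 13.7
tool_pos: [0.5766, 0.0485, 0.0886]
tcp_rot: [-83.0, 65.1, -0.3]
wrist_force: [-3.5, -2.8, 3.4]
width: 0.226
```

Emit:
{"op": "jog_arm", "data": {
  "plan": [
    [[0.012, 0.1, 0, 0, 0, 0, 1], [0, 0, 0, 0, 0, 0, 1]]
  ]
}}

```text
time_s: 13.9
tool_pos: [0.5767, 0.049, 0.0886]
tcp_rot: [-83.1, 65.1, -0.5]
wrist_force: [-4.1, -3.1, 3.5]
width: 0.219
```

Emit:
{"op": "jog_arm", "data": {
  "plan": [
    [[-0.09, 0.011, -0.042, 0, 0, 0, 1], [-0.09, 0.011, -0.042, 0, 0, 0, 1], [0, 0, 0, 0, 0, 0, 1]]
  ]
}}

```text
time_s: 14.2
tool_pos: [0.576, 0.0493, 0.0885]
tcp_rot: [-83.1, 65.0, -0.4]
wrist_force: [-0.6, -4.8, 5.1]
width: 0.226
```

Emit:
{"op": "jog_arm", "data": {
  "plan": [
    [[-0.09, 0.011, -0.042, 0, 0, 0, 1], [0.012, 0.1, 0, 0, 0, 0, 1], [0, 0, 0, 0, 0, 0, 1], [0, 0, 0, 0, 0, 0, 1]]
  ]
}}

```text
time_s: 14.6
tool_pos: [0.5758, 0.0494, 0.0884]
tcp_rot: [-83.3, 64.9, -0.6]
wrist_force: [1.1, -7.1, 6.6]
width: 0.223
```

```bash
python3 - <<'E'
from fp import *
sq('9')
E
```

```text
est origin in frame [ 0.0447 -0.0418  0.002 ] rot err [-0.0045 -0.0021 -0.0026] S F [ 4.6147 -6.5922  5.561 ] t 14.6
top 555 in est sq frame: x [-0.0304  0.0917] y [-0.0896  0.0565] z [0.0042 0.0081 0.0123] frame z of top 0.01006018789127323
side 809 in est sq frame: x [-0.0565  0.0902] y [-0.0858  0.0566] z [0.0062 0.0093 0.0148] frame z of top 0.01126041197080694
```

Both rails are taking load (4.6 N and 6.6 N) and the TCP has stopped moving. A little more on the lower rail, then hold.

Emit:
{"op": "jog_arm", "data": {
  "plan": [
    [[-0.09, 0.011, -0.042, 0, 0, 0, 1], [-0.09, 0.08, -0.042, 0, 0, 0, 1], [0, 0, 0, 0, 0, 0, 1], [0, 0, 0, 0, 0, 0, 1], [0, 0, 0, 0, 0, 0, 1], [0, 0, 0, 0, 0, 0, 1]]
  ]
}}

```text
time_s: 15.3
tool_pos: [0.5754, 0.0495, 0.0884]
tcp_rot: [-83.4, 64.8, -0.8]
wrist_force: [4.2, -8.3, 6.3]
width: 0.224
```

```bash
python3 - <<'E'
from fp import *
sq('10')
im=load('top','10'); b=load('side','10')
A=cv2.resize(im['pixels'][130:220,290:410,::-1],(400,300),interpolation=2);B=cv2.resize(b['pixels'][175:265,335:455,::-1],(400,300),interpolation=2)
cv2.imwrite('pics/f10.png',np.hstack([A,B]))
E
```

```text
est origin in frame [ 0.0444 -0.0418  0.0021] rot err [-0.0056 -0.0045 -0.0032] S F [ 7.4323 -7.4     3.975 ] t 15.3
top 536 in est sq frame: x [-0.0317  0.0902] y [-0.0881  0.0566] z [0.0043 0.0082 0.0122] frame z of top 0.010316853270346519
side 820 in est sq frame: x [-0.0564  0.0898] y [-0.0864  0.0552] z [0.0062 0.0094 0.015 ] frame z of top 0.01157779969845684
```

View pics/f10.png

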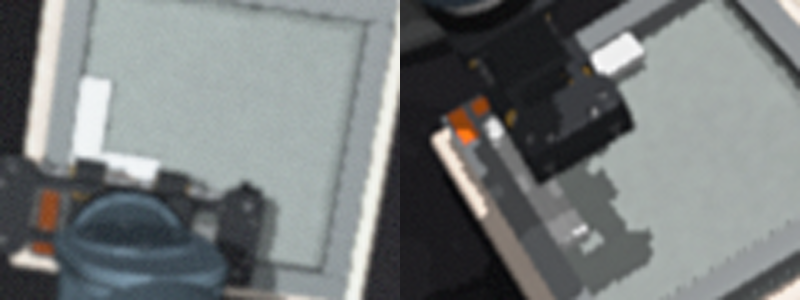

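The square is seated in the taped corner (right crop: its white leg end is against the orange tape at 490,130), with about 7.4 N on each rail. Holding for a good second.

Emit:
{"op": "jog_arm", "data": {
  "plan": [
    [[-0.03, 0.03, -0.01, 0, 0, 0, 1], [0, 0, 0, 0, 0, 0, 1], [0, 0, 0, 0, 0, 0, 1], [0, 0, 0, 0, 0, 0, 1], [0, 0, 0, 0, 0, 0, 1], [0, 0, 0, 0, 0, 0, 1], [0, 0, 0, 0, 0, 0, 1], [0, 0, 0, 0, 0, 0, 1], [0, 0, 0, 0, 0, 0, 1], [0, 0, 0, 0, 0, 0, 1]]
  ]
}}

```text
time_s: 16.4
tool_pos: [0.5754, 0.0495, 0.0884]
tcp_rot: [-83.5, 64.8, -0.9]
wrist_force: [5.0, -9.1, 6.2]
width: 0.222
```

```bash
python3 - <<'E'
from fp import *
o=manip.get_obs(); C=R.from_euler('xyz',o['tcp_rot'],degrees=True).as_matrix(); t=o['tool_pos']
print('F frame',AF.T@o['wrist_force'],'torque frame',AF.T@o['wrist_torque'],o['tool_pos'])
# side view: straightness of square leg along the left rail: yaw of upper-leg outer edge from top image vs panel far edges
im=load('top','10'); hsv=cv2.cvtColor(im['pixels'],cv2.COLOR_RGB2HSV).astype(int)
m=box((hsv[...,1]<60)&(hsv[...,2]>205),(306,140,326,178)); n=AF[:,2]
q=np.array([(cast(im,(u,v),oF+n*.010,n)-oF)@AF for v,u in zip(*np.nonzero(m))]); 
c,s,a=cv2.minAreaRect((q[:,:2]*1000).astype(np.float32)); print('leg rect',c,s,a,q.min(0),q.max(0))
vx=cv2.fitLine((q[(q[:,0]>.055)][:,:2]*1000).astype(np.float32),2,0,.01,.01).ravel(); print('leg dir deg rel AF',np.degrees(np.arctan2(vx[1],vx[0])))
E
```

```text
F frame [ 8.1733 -8.0972  3.4824] torque frame [-2.1372 -1.2898  0.4042] [0.5754 0.0495 0.0884]
leg rect (107.04472351074219, -4.053104400634766) (98.92723083496094, 35.27235412597656) 20.38271713256836 [ 0.0631 -0.0338  0.01  ] [0.149  0.0259 0.01  ]
leg dir deg rel AF 17.651388
```

The moment about the normal (+0.4 Nm) suggests a small clockwise bias. A small counter-turn while pressed will make sure it's flush.

Emit:
{"op": "jog_arm", "data": {
  "plan": [
    [[0, 0, 0, -0.0042, 0.0005, 0.009, 1], [0, 0, 0, 0, 0, 0, 1], [0, 0, 0, 0, 0, 0, 1], [0, 0, 0, 0, 0, 0, 1], [0, 0, 0, 0, 0, 0, 1], [0, 0, 0, 0, 0, 0, 1], [0, 0, 0, 0, 0, 0, 1], [0, 0, 0, 0, 0, 0, 1]]
  ]
}}

```text
time_s: 17.2
tool_pos: [0.5753, 0.0497, 0.0883]
tcp_rot: [-83.9, 64.8, -0.9]
wrist_force: [4.8, -8.6, 6.7]
width: 0.22
```

```bash
python3 - <<'E'
from fp import *
o=manip.get_obs(); C=R.from_euler('xyz',o['tcp_rot'],degrees=True).as_matrix()
S=np.stack([C[:,1],-C[:,2],-C[:,0]],1); S[:,:2]*=np.sign(S[:,0]@AF[:,0])
print('F frame',AF.T@o['wrist_force'],'torque',AF.T@o['wrist_torque'],'rot err',R.from_matrix(AF.T@S).as_rotvec())
E
```

```text
F frame [ 8.2094 -7.6367  4.0577] torque [-2.1571 -1.2834  0.1916] rot err [-0.0059 -0.0041  0.0057]
```

Emit:
{"op": "jog_arm", "data": {
  "plan": [
    [[0, 0, 0, -0.0038, 0.0005, 0.008, 1], [-0.03, 0.03, -0.015, 0, 0, 0, 1], [0, 0, 0, 0, 0, 0, 1], [0, 0, 0, 0, 0, 0, 1], [0, 0, 0, 0, 0, 0, 1], [0, 0, 0, 0, 0, 0, 1], [0, 0, 0, 0, 0, 0, 1], [0, 0, 0, 0, 0, 0, 1], [0, 0, 0, 0, 0, 0, 1], [0, 0, 0, 0, 0, 0, 1]]
  ]
}}

```text
time_s: 18.2
tool_pos: [0.5752, 0.0497, 0.0883]
tcp_rot: [-84.4, 64.8, -0.9]
wrist_force: [5.4, -8.0, 5.8]
width: 0.224
```

```bash
python3 - <<'E'
from fp import *
o=manip.get_obs(); C=R.from_euler('xyz',o['tcp_rot'],degrees=True).as_matrix()
S=np.stack([C[:,1],-C[:,2],-C[:,0]],1); S[:,:2]*=np.sign(S[:,0]@AF[:,0])
print('F frame',AF.T@o['wrist_force'],'torque',AF.T@o['wrist_torque'],'rot err',R.from_matrix(AF.T@S).as_rotvec())
# next: above tray
t=o['tool_pos']; p=oT+AT@np.array([-.03,.018,.005+.007]); print('tray target',p,(p-t)*100)
go(p,AT)
E
```

```text
F frame [ 8.302  -6.9886  2.9295] torque [-2.1992 -1.3978  0.0068] rot err [-0.0064 -0.0039  0.0133]
tray target [ 0.5026 -0.3086  0.012 ] [ -7.2629 -35.8272  -7.6304]
flip 0 rotvec [ 0.6784 -0.0004 -3.0365] deg 178.26889081293854
flip 1 rotvec [0.0003 0.4396 0.0305] deg 25.245396989507206
tcp [0.5752 0.0497 0.0883] d cm [ -7.2629 -35.8272  -7.6304] q7 -4.542018893500727 F [ 5.4392 -7.9676  5.7687] w 0.22416049768196933 t 18.2
```

The moment is now 0 with 7–8 N on both rails, held for 0.8 s. Next: back away from the rails and lift.

Emit:
{"op": "jog_arm", "data": {
  "plan": [
    [[0.2, -0.4, 0.25, 0, 0, 0, 1], [0.1, -0.3, 0.4, 0, 0, 0, 1], [-0.4, 0, 0.9, 0, 0, 0, 1], [-0.8, 0.1, 1.8, 0, 0, 0, 1], [-0.8, 0.1, 1.8, 0, 0, 0, 1], [-0.8, 0.1, 1.8, 0, 0, 0, 1], [-0.6, 0, 1.8, 0, 0, 0, 1], [-0.5, 0, 1.8, 0, 0, 0, 1], [0, 0, 1.8, 0, 0, 0, 1], [0, 0, 0, 0, 0, 0, 1]]
  ]
}}

```text
time_s: 19.2
tool_pos: [0.5375, 0.0504, 0.2122]
tcp_rot: [-83.8, 64.8, 0.1]
wrist_force: [-0.2, -0.7, -1.2]
width: 0.224
```

```bash
python3 - <<'E'
from fp import *
p=oT+AT@np.array([-.03,.018,.005+.007]); go(p+[0,0,.08],AT)
E
```

```text
flip 0 rotvec [ 0.6798  0.0098 -3.042 ] deg 178.59437663712015
flip 1 rotvec [-0.0063  0.4397  0.0247] deg 25.23655871161302
tcp [0.5375 0.0504 0.2122] d cm [ -3.4959 -35.8954 -12.0182] q7 37.45715145410074 F [-0.189  -0.7082 -1.2221] w 0.2238683862240515 t 19.2
```

Emit:
{"op": "jog_arm", "data": {
  "plan": [
    [[0, -2, 0, 0, 0, 0, 1], [-0.3, -3, 0, 0, 0.03, 0, 1], [-0.4, -3.4, 0, 0, 0.051, 0.003, 1], [-0.4, -3.4, 0, 0, 0.051, 0.003, 1], [-0.4, -3.4, 0, 0, 0.051, 0.003, 1], [-0.4, -3.4, 0, 0, 0.051, 0.003, 1], [-0.4, -3.4, 0, 0, 0.051, 0.003, 1], [-0.4, -3.4, 0, 0, 0.051, 0.003, 1], [-0.4, -3.4, 0, 0, 0.051, 0.003, 1], [-0.4, -3.4, 0, 0, 0.051, 0.003, 1]]
  ]
}}

```text
time_s: 20.2
tool_pos: [0.5012, -0.2748, 0.2084]
tcp_rot: [75.5, 89.7, 160.6]
wrist_force: [-0.0, -0.2, -1.9]
width: 0.228
```

Emit:
{"op": "jog_arm", "data": {
  "plan": [
    [[0, -2, 0, 0, 0, 0, 1], [0, -1.2, -1, 0, 0, 0, 1], [0, 0, 0, 0, 0, 0, 1], [0, 0, 0, 0, 0, 0, 1]]
  ]
}}

```text
time_s: 20.6
tool_pos: [0.5009, -0.3039, 0.1988]
tcp_rot: [53.5, 89.7, 138.7]
wrist_force: [-0.1, 0.9, -1.6]
width: 0.221
```

```bash
python3 - <<'E'
from fp import *
p=oT+AT@np.array([-.03,.018,.005+.007]); go(p,AT)
import fp; fp.AF=AT; fp.oF=oT; sq('11')
E
```

```text
flip 0 rotvec [-0.0068  0.006  -3.1402] deg 179.92365993581666
flip 1 rotvec [-0.0038 -0.0043  0.0013] deg 0.33847319791989616
tcp [ 0.5009 -0.3039  0.1988] d cm [  0.1716  -0.4739 -18.6825] q7 94.2525828412601 F [-0.1222  0.9126 -1.6012] w 0.2209619247332794 t 20.6
est origin in frame [-0.0321  0.0226  0.1918] rot err [ 0.0034  0.0046 -0.0013] S F [-0.1965  0.8995 -1.6012] t 20.6
top 723 in est sq frame: x [-0.043   0.0761] y [-0.074   0.0435] z [0.0044 0.0075 0.0112] frame z of top 0.1993464208775242
side 1590 in est sq frame: x [-0.0433  0.0222] y [-0.0761  0.0422] z [0.0056 0.008  0.0095] frame z of top 0.19989909527958943
```

Over the tray and level, underside at about 0.189. Descending in stages.

Emit:
{"op": "jog_arm", "data": {
  "plan": [
    [[0.1, -0.3, -1, 0, 0, 0, 1], [0, -0.2, -2, 0, 0, 0, 1], [0, 0, -2, 0, 0, 0, 1], [0, 0, -2, 0, 0, 0, 1], [0, 0, -2, 0, 0, 0, 1], [0, 0, -2, 0, 0, 0, 1], [0, 0, -2, 0, 0, 0, 1], [0, 0, -1.5, 0, 0, 0, 1], [0, 0, -1, 0, 0, 0, 1], [0, 0, -0.5, 0, 0, 0, 1]]
  ]
}}

```text
time_s: 21.7
tool_pos: [0.5018, -0.3103, 0.0392]
tcp_rot: [58.9, 89.7, 144.1]
wrist_force: [-0.3, 0.4, -1.4]
width: 0.222
```

Emit:
{"op": "jog_arm", "data": {
  "plan": [
    [[0, 0, -0.4, 0, 0, 0, 1], [0, 0, -0.4, 0, 0, 0, 1], [0, 0, -0.4, 0, 0, 0, 1], [0, 0, -0.4, 0, 0, 0, 1], [0, 0, -0.2, 0, 0, 0, 1], [0, 0, 0, 0, 0, 0, 1], [0, 0, 0, 0, 0, 0, 1]]
  ]
}}

```text
time_s: 22.4
tool_pos: [0.5021, -0.3107, 0.0221]
tcp_rot: [59.3, 89.8, 144.4]
wrist_force: [0.2, -0.6, -2.1]
width: 0.223
```

```bash
python3 - <<'E'
from fp import *
import fp; fp.AF=AT; fp.oF=oT; sq('12')
a=load('top','12'); b=load('side','12')
A=cv2.resize(a['pixels'][150:270,410:540,::-1],(400,370),interpolation=2);B=cv2.resize(b['pixels'][290:470,380:575,::-1],(400,370),interpolation=2)
cv2.imwrite('pics/t12.png',np.hstack([A,B]))
E
```

```text
est origin in frame [-0.0303  0.0159  0.0151] rot err [ 0.002   0.0033 -0.0026] S F [ 0.205  -0.5619 -2.1401] t 22.4
top 564 in est sq frame: x [-0.0428  0.0752] y [-0.0739  0.0437] z [0.0047 0.0078 0.0116] frame z of top 0.02294045255530952
side 1216 in est sq frame: x [-0.0435  0.0211] y [-0.0764  0.0417] z [0.0051 0.0075 0.0094] frame z of top 0.022664886156098185
```

View pics/t12.png

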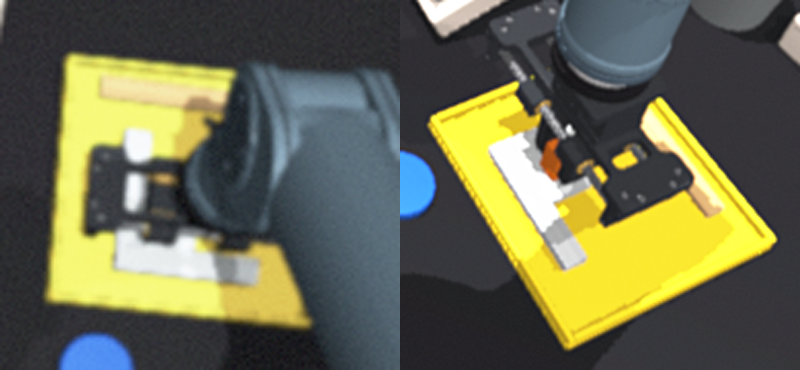

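It's inside the tray, clear of the walls and the stick, with about 7 mm to go. Setting it down.

Emit:
{"op": "jog_arm", "data": {
  "plan": [
    [[0, 0, -0.2, 0, 0, 0, 1], [0, 0, -0.2, 0, 0, 0, 1], [0, 0, -0.15, 0, 0, 0, 1], [0, 0, 0, 0, 0, 0, 1], [0, 0, 0, 0, 0, 0, 1]]
  ]
}}

```text
time_s: 23.0
tool_pos: [0.502, -0.3106, 0.0165]
tcp_rot: [58.7, 89.8, 143.9]
wrist_force: [0.0, 1.0, -1.5]
width: 0.225
```

Emit:
{"op": "jog_arm", "data": {
  "plan": [
    [[0, 0, -0.1, 0, 0, 0, 1], [0, 0, 0, 0, 0, 0, 1], [0, 0, 0, 0, 0, 0, 1]]
  ]
}}

```text
time_s: 23.3
tool_pos: [0.502, -0.3106, 0.0155]
tcp_rot: [59.7, 89.8, 144.8]
wrist_force: [-0.5, -0.3, -1.6]
width: 0.223
```

Emit:
{"op": "jog_arm", "data": {
  "plan": [
    [[0, 0, -0.1, 0, 0, 0, 1], [0, 0, 0, 0, 0, 0, 1], [0, 0, 0, 0, 0, 0, 1]]
  ]
}}

```text
time_s: 23.6
tool_pos: [0.502, -0.3106, 0.0145]
tcp_rot: [59.4, 89.8, 144.5]
wrist_force: [0.4, 0.5, -1.5]
width: 0.22
```

Emit:
{"op": "jog_arm", "data": {
  "plan": [
    [[0, 0, -0.07, 0, 0, 0, 1], [0, 0, 0, 0, 0, 0, 1], [0, 0, 0, 0, 0, 0, 1]]
  ]
}}

```text
time_s: 23.9
tool_pos: [0.502, -0.3106, 0.0138]
tcp_rot: [59.3, 89.8, 144.4]
wrist_force: [-0.3, -1.1, -1.3]
width: 0.225
```

Emit:
{"op": "jog_arm", "data": {
  "plan": [
    [[0, 0, -0.05, 0, 0, 0, 1], [0, 0, 0, 0, 0, 0, 1], [0, 0, 0, 0, 0, 0, 1]]
  ]
}}

```text
time_s: 24.2
tool_pos: [0.5021, -0.3106, 0.0133]
tcp_rot: [59.1, 89.8, 144.3]
wrist_force: [0.5, -0.4, -2.1]
width: 0.221
```

Emit:
{"op": "jog_arm", "data": {
  "plan": [
    [[0, 0, -0.07, 0, 0, 0, 1], [0, 0, 0, 0, 0, 0, 1], [0, 0, 0, 0, 0, 0, 1]]
  ]
}}

```text
time_s: 24.5
tool_pos: [0.5021, -0.3106, 0.0132]
tcp_rot: [64.0, 89.8, 149.1]
wrist_force: [-2.4, 0.8, 5.3]
width: 0.224
```

Emit:
{"op": "jog_arm", "data": {
  "plan": [
    [[0, 0, -0.07, 0, 0, 0, 1], [0, 0, 0, 0, 0, 0, 1], [0, 0, 0, 0, 0, 0, 1]]
  ]
}}

```text
time_s: 24.8
tool_pos: [0.502, -0.3106, 0.0131]
tcp_rot: [69.7, 89.8, 154.9]
wrist_force: [-4.6, 1.5, 11.5]
width: 0.224
```

It's on the floor (contact force rising). Release and retreat straight up.

Emit:
{"op": "jog_arm", "data": {
  "plan": [
    [[0, 0, 0.1, 0, 0, 0, 1], [0, 0, 0, 0, 0, 0, 0.3], [0, 0, 0, 0, 0, 0, 0], [0, 0, 0, 0, 0, 0, -0.2], [0, 0, 0, 0, 0, 0, -0.2], [0, 0, 0, 0, 0, 0, -0.2], [0, 0, 0, 0, 0, 0, -0.2]]
  ]
}}

```text
time_s: 25.5
tool_pos: [0.502, -0.3106, 0.0128]
tcp_rot: [58.5, 89.8, 143.6]
wrist_force: [0.1, 0.5, 0.1]
width: 0.6
```

Emit:
{"op": "jog_arm", "data": {
  "plan": [
    [[0, 0, 1, 0, 0, 0, -0.2], [0, 0, 2, 0, 0, 0, -0.2], [0, 0, 2, 0, 0, 0, -0.2], [0, 0, 3, 0, 0, 0, -0.2], [0, 0, 3, 0, 0, 0, -0.2], [-1, 2, 3, 0, 0, 0, -0.2], [-2, 4, 2, 0, 0, 0, -0.2], [-2, 4, 0, 0, 0, 0, -0.2], [-2, 4, 0, 0, 0, 0, -0.2], [0, 0, 0, 0, 0, 0, -0.2]]
  ]
}}

```text
time_s: 26.5
tool_pos: [0.4294, -0.1657, 0.1735]
tcp_rot: [72.6, 89.7, 158.1]
wrist_force: [0.3, -0.0, -0.6]
width: 0.599
```

```bash
python3 - <<'E'
from fp import *
o=manip.get_obs(); print(o['tool_pos'],o['time_s'],o['qd'].round(2),o['wrist_force'])
for n in('side','top'):
    im=grab(n,'13'); q=(cloud(im)-oT)@AT; h=cv2.cvtColor(im['pixels'],cv2.COLOR_RGB2HSV)
    m=(h[...,1]<60)&(h[...,2]>120)&(q[...,2]>.008)&(q[...,2]<.025)&(abs(q[...,0])<.1)&(abs(q[...,1])<.1)&(im['depth']>0)
    s=q[m]; c,nn,_=plane(s); print(n,len(s),'x',np.percentile(s[:,0],[1,99]),'y',np.percentile(s[:,1],[1,99]),'top z',np.median(s[:,2]),'tilt rad',np.arccos(nn[2]))
cv2.imwrite('pics/end.png',cv2.resize(load('side','13')['pixels'][:,:,::-1],(800,600)))
E
```

```text
[ 0.4294 -0.1657  0.1735] 26.5 [ 1.42  2.89  3.95 -5.95  2.96  0.29  2.56] [ 0.3449 -0.0256 -0.5937]
side 1638 x [-0.0738  0.0432] y [-0.0601  0.0575] top z 0.013567377019651994 tilt rad 0.008879490086176497
  return _methods._mean(a, axis=axis, dtype=dtype,
  ret = um.true_divide(
Traceback (most recent call last):
  File "m.py", line 10, in plane
    c=np.median(p[k],0) if _==0 else p[k].mean(0); n=np.linalg.svd(p[k]-c,full_matrices=False)[2][2]; n*=np.sign(n[2]); d=(p-c)@n; k=abs(d)<max(th,2.5*np.median(abs(d))*(.5**_))
                                                     ~~~~~~~~~~~~~~~~~~~~~~~~~~~~~~~~~~~~~~~~~~~~^^^
IndexError: index 2 is out of bounds for axis 0 with size 0
```

```bash
python3 -c "
from h import *
cv2.imwrite('pics/end.png',load('side','13')['pixels'][:,:,::-1])"
```

```text
(no output)
```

View pics/end.png

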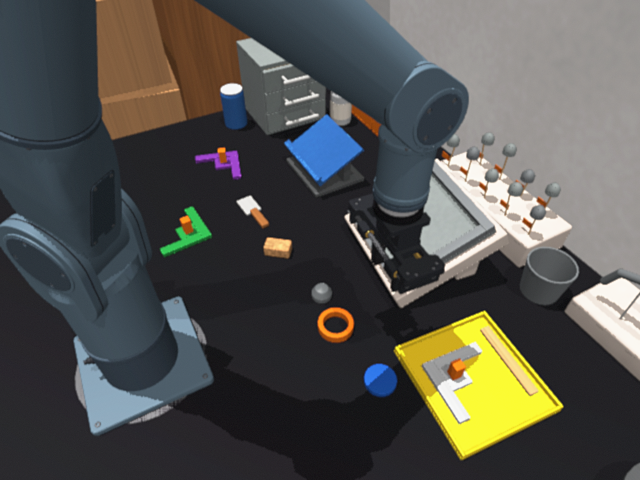

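Emit:
{"op": "jog_arm", "data": {
  "plan": [
    [[0, 0, 0, 0, 0, 0, -0.2], [0, 0, 0, 0, 0, 0, -0.2], [0, 0, 0, 0, 0, 0, -0.2]]
  ]
}}

```text
time_s: 26.9
tool_pos: [0.4324, -0.1713, 0.1728]
tcp_rot: [54.1, 89.8, 139.1]
wrist_force: [0.2, 1.4, -0.6]
width: 0.6
```

The square lies flat in the tray, handle up (455,370). The arm is clear and the bystanders are where they started. Handing in.

```bash
python3 -c "
from plant import manip
print(manip.close_job())"
```

```text
the job is handed in; nothing more can be done
None
```

The square is lying flat in the yellow tray, handle up and released, and I handed the job in at about 27 s; the hand-in gave no verdict.

**What I did**
- **Rack:** I slid the square about 22 mm up the board and lifted it off.
- **Frame:** I pressed it into the taped corner with about 7–8 N on each rail by the wrist force, for over 2 s in all. A small turn partway through brought the moment about the panel normal to about zero for the last 0.8 s.
- **Tray:** I lowered it until the force rose, let go, and backed away.

**Last checks**
- **Tray, side camera:** the square's top is at 13.6 mm (15 mm expected), tilt about 0.009 rad, and its origin is about (-0.033, 0.016) m from the tray's centre. The arm blocked the top camera, so this rests on one view.
- **Other things on the table:** the bystanders and look-alikes look unmoved in the last side picture. I didn't measure them.

**What failed or disagreed**
- **Missed grasps:** the first two grasps closed on nothing. Both cameras showed the fingertips about 31 mm short of where the reported tool position put them. I allowed for that, and the third grasp held.
- **Frame position:** the measured position along the lower-rail axis differed by 2–3 mm from the expected 42 mm, so I judged contact by force.
- **Flushness:** my image check of the leg's angle in the frame gave no usable result. Flushness rests on the two rail forces, the zero moment and the tool's angle, which was within about 0.013 rad.

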